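Draw a spare roller out of a half-opened crate

ROBOT

A 7-joint arm with a two-finger parallel gripper is mounted at the origin on the work surface. World frame = base frame: x ahead of the robot, y to its left, z up, the work surface at z = 0. Lengths are in m, angles in rad, forces in N, time in s.
With the tool pointing down it reaches from about 0.4 to 0.85 m from the base axis. Payload 10.4 kg.
Tool frame: the origin (TCP) lies on the centre line of the jaws, within the pads' length; the fingertips stand r.finger_overhang ahead of it and the grasp point (between the pads) lies 5 mm behind it (r.finger_overhang is the distance from the TCP to the fingertips, in m); z points along the fingers, y is the line along which they close (so a half turn about z gives the same grasp; the last joint's range is limited). The gripper opens to 87 mm and grips with 3 to 60 N. Pads are 19 mm wide; open, the fingers measure 117 mm over their backs; the gripper's body (75 mm by 190 mm) begins 51 mm behind the grasp point.
Start: joints at [-0.023, 0.332, -0.065, 1.46, 0.022, 1.35, -0.088], TCP at [0.625, 0, 0.237] pointing down, gripper open.
Joint ranges: [-2.6, 2.6], [-0.5, 2.12], [-1.47, 1.34], [0.16, 2.42], [-1.27, 4.41], [0.06, 2.06], [-2.6, 2.6]. Speed limits (rad/s): [2.22, 2.22, 2.79, 2.79, 3.14, 3.14, 3.14].

INTERFACE

Orientations are given as a unit quaternion [x, y, z, w].
In Python, from bench import read_state, viewer, r gives the robot as it stands.
- The arm moves only by the tool carry_out, never from a script. Its argument "moves" is a list of rows, each a list of 6 numbers: the shift along the tool's x, y, z in units of 40 mm (1.0 is 40 mm), then the turn, a rotation vector about the tool's x, y, z in units of 8 degrees (1.0 is 8 degrees). A call has 1 to 20 rows; each row shifts and turns the commanded pose from where the row before left it, along the tool's axes as they then stand; what a row does not reach is not made up. A row lasts 1/8 s, in which the tool goes at most 62.5 mm and 10.7 degrees, less where a joint would pass 70% of its speed; a pose out of reach is approached as far as the arm can. A call is refused whole if a number of a shift passes 1 or a number of a turn 1, either way. A call with a gripper value outside its range is refused whole. "fingers" is the finger opening in mm, from 0 to 87, set as the call begins (left out, the last holds). The fingers move at their own pace and stop on an object; "force" is the grip in N (left out, the last holds). Time passes only in rows, so rows that do not move let the fingers close. It gives the time, the measured TCP pose, the force, the opening and the grip force at its end, in the units of the state.
- read_state(): the state, without advancing time (a new reading comes with each control period).
- viewer.camera(name): name is "scene" or "side" or "wrist"; returns a dict with "pixels" (400x640x3 uint8, red, green, blue), "range_z" (400x640 float32, m along the optical axis (not along the pixel's ray), 0 where there is no reading), "fx", "fy", "cx", "cy" (pixels), "xyz" and "orientation" of the camera in the world. Camera axes: x right, y down, z forward; pixel columns grow to the right and rows downward; lengths in m; the calibration is good to about 2 mm. A picture is of the moment at which its call begins.
- r.close_job(): hands the job in; it is judged then, once.
The state is a dict: "time": time; "joint_positions": joint angles; "joint_vel": joint speeds; "joint_torque": joint torques, N m; "ee_pos": TCP position; "eef_rot": TCP orientation; "ft_force": force on the tool from outside, world axes, zero at the start; "torque": the same for the moment, N m; "width": finger opening in m; "grip_force": force on a finger pad.
Only numpy, scipy, OpenCV 4.12 (cv2) and the standard library are available. Lean on these libraries where they do the work, as an engineer would, in place of code of your own. Each camera call takes 0.05 s, during which the arm holds its last target. There are 200 camera calls.

TASK

A spare conveyor roller lies in the wooden crate with both ends tucked under the boards that are still nailed on, and the gap between the boards is shorter than the roller. Tilt it and draw it out through the gap one end first, without forcing it against the wood, and finish while still holding it in the gripper, still, above the crate with the whole roller at least 5 cm higher than the boards. Leave the other things on the bench alone.

Things in the scene. Friction and masses are not known exactly. Their poses are not given: they have to be found in the camera images.
- roller_center (a point): Centre of the spare conveyor roller: steel tube 28 mm in diameter, 240 mm long, with an axle stub (10 mm diameter, 15 mm long) at each end, 270 mm overall, about 0.35 kg, balanced at its centre. It lies level, its own y along its length and parallel to the crate's y, centre 55 mm above the bench. Grasp it from above across the tube, near the centre.
- roller_end_a (a point): Outer tip of the roller's axle stub at its +y end, on its axis, 135 mm from its centre.
- roller_end_b (a point): Outer tip of the roller's axle stub at its -y end, on its axis, 135 mm from its centre.
- crate: Wooden crate, fixed. Origin on the bench under its middle, long side along y, z up. Outside 174 (x, 194 with cleats) by 434 mm; inside 150 by 410 mm; walls to 95 mm above the bench, floor 10 mm thick. Two bearers lie across it at y = +75 and -75 mm, 18 mm wide, top at 41 mm; the roller rests on them at x = 0 between small stop blocks (x 16 to 28 mm either side, top at 51 mm).
- cover: Boards nailed across the crate's two ends, fixed, 12 mm thick, underside 95 and top 107 mm above the bench. Origin mid-gap at their underside; axes parallel to the crate's. The gap runs from y = -85 to +85 mm, boards from 85 to 194 mm either side. The gap's middle lies up to 20 mm along y from the crate's middle, the roller's centre up to 15 mm from the gap's middle.
- filter_center (a point): Bystander: black round oil filter, 74 mm in diameter, 92 mm high, standing on the bench; point half-way up.
- bin: Bystander: open blue plastic bin 150 by 100 by 70 mm high, on the bench; origin under its centre.
- carton: Bystander: closed cardboard carton 110 by 140 by 80 mm high, on the bench; origin under its centre.
- bearing: Bystander: steel bearing ring 80 mm across, hole 40 mm, 18 mm high, lying on the bench; origin under its centre.

How it is judged:
On the way:
1. one end of the roller is up through the gap while the other is still below the boards (((height (world z) of roller_end_a above 0.115 m and height (world z) of roller_end_b below 0.09 m) or (height (world z) of roller_end_b above 0.115 m and height (world z) of roller_end_a below 0.09 m))), for 0.1 s.
At the end, for the whole second after the job is handed in: Roller gripped by the fingers (over 1 N), touching neither crate nor boards, still (30 mm/s, 0.3 rad/s), both its ends over 157 mm above the bench (50 mm above the boards), its centre within 200 mm of the crate's middle seen from above; bystanders within 30 mm of their start (height (world z) of each of roller_end_a, roller_end_b above 0.157 m and horizontal distance between roller_center and crate below 0.2 m and contact force between the fingers and roller above 1 N and linear speed of roller below 0.03 m/s and angular speed of roller below 0.3 rad/s and contact force between roller and crate below 0.2 N and contact force between roller and cover below 0.2 N and distance of each of filter_center, bin, carton, bearing from where it was at the start of the episode below 0.03 m); the arm keeps its last pose, push and grip.
It fails at once if the roller is forced against the boards or the crate (over 60 N) (contact force between roller and cover above 60 N or contact force between roller and crate above 60 N).
It fails at once if a bystander is moved by more than 30 mm (distance of any of filter_center, bin, carton, bearing from where it was at the start of the episode above 0.03 m).
It also fails if it takes over 42 s, if anything falls off the work surface, if the arm or the gripper's body presses on something with over 40 N, if the wrist force passes 120 N, or if a joint passes its speed limit or range.

## Working session

There is one attempt and no reset: what is moved stays moved. The work goes in short steps, Python scripts to look and compute and a tool call to move; the robot and the scene stay as the last step left them, time stands still between calls to the robot, and variables do not carry over. Pictures are saved under pics/ and viewed, at most 10 in all, crops included, and the job is handed in when it is done.

Besides the shell and the picture viewer there is one more tool, called after "Request:" as a command line: name --pt "numbers of a row" for each row, then --argument value for the rest. carry_out: Moves the arm, as the interface text tells. Its arguments: {"type":"object","properties":{"moves":{"type":"array","items":{"type":"array","items":{"type":"number"}}},"fingers":{"type":"number"},"force":{"type":"number"}},"required":["moves"]}

```bash
mkdir -p pics
cat > h.py <<'E'
import numpy as np, cv2
from scipy.spatial.transform import Rotation as R
from bench import read_state, viewer, r
def shot(n):
    c=viewer.camera(n); np.savez(f'/tmp/{n}.npz',**c); return c
def cloud(c):
    z=c['range_z']; v,u=np.indices(z.shape)
    p=np.stack([(u-c['cx'])/c['fx']*z,(v-c['cy'])/c['fy']*z,z],-1)
    o=np.array(c['orientation']); M=R.from_quat(o).as_matrix() if o.size==4 else o.reshape(3,3)
    return p@M.T+c['xyz']
E
python3 - <<'E'
from h import *
for n in ['scene','wrist']:
    c=shot(n); cv2.imwrite(f'pics/{n}0.png',c['pixels'][...,::-1]); print(n,c['xyz'],c['orientation'],c['fx'])
print(r.finger_overhang, read_state()['ee_pos'],read_state()['eef_rot'],read_state()['time'])
E
```

```text
scene [ 1.0405764  -0.70225543  1.27683926] [ 0.92883709  0.2243983  -0.07689484 -0.2845949 ] 466.59853037124765
wrist [0.62439226 0.08355898 0.38499763] [ 9.88144980e-01 -1.53371241e-04 -9.49253712e-04  1.53520598e-01] 309.88109799860126
0.014 [ 6.24668851e-01 -1.01452484e-05  2.35856903e-01] [ 7.07113013e-01  7.07100278e-01 -4.51060102e-04 -4.25093529e-04] 0.1
```

View pics/scene0.png

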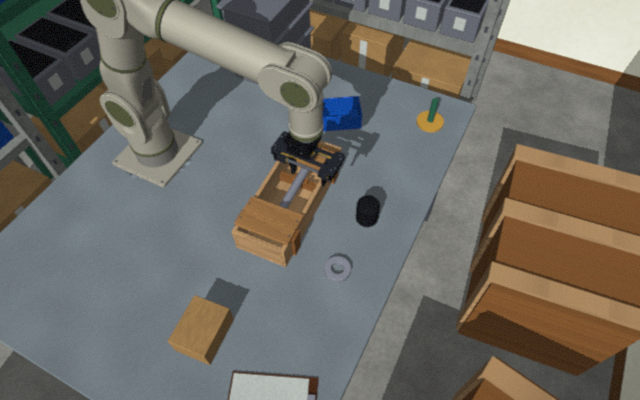

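View pics/wrist0.png

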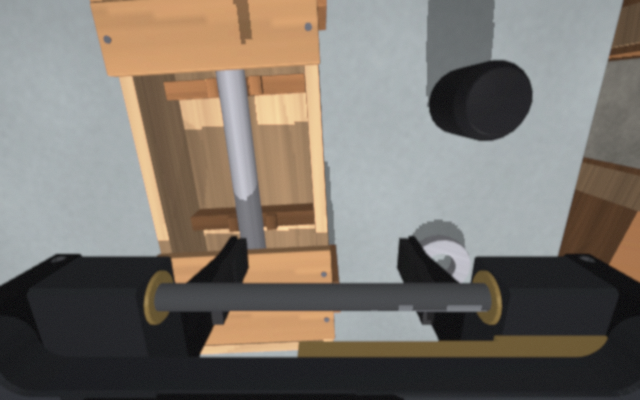

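The wrist view shows the roller running from about (232,72) to (252,245). The board edges are at (110,77)-(320,65) and (172,256)-(333,246). The filter is at (480,100) and the bearing at (442,255).

Run:
```python
from h import *
c=dict(np.load('/tmp/wrist.npz')); P=cloud(c)
for n,(u,v) in dict(ubl=(125,70),ubm=(215,64),ubr=(310,60),lbl=(185,262),lbm=(260,256),lbr=(325,252),r1=(232,90),r2=(237,130),r3=(243,170),r4=(250,235),wl=(150,160),wr=(319,160),filt=(495,95)).items(): print(n,P[v,u].round(4))
s=P[70:252,215:270]; m=(s[...,2]>.0665)&(s[...,2]<.072); q=s[m]
k=np.polyfit(q[:,1],q[:,0],1); print('roller x=',k,q[:,1].min(),q[:,1].max(),q[:,2].mean(),len(q))
# board edges in y by column
for u in (180,210,280,300):
    col=P[:,u]; b=(abs(col[:,2]-.107)<.005)
    v=np.where(b)[0]; up=v[v<150]; lo=v[(v>200)&(v<280)]
    print(u,'upper edge',col[up.max()].round(4) if len(up) else 0,'lower',col[lo.min()].round(4) if len(lo) else 0)
# wall outer edges
for v in (110,150,200):
    w=np.where(abs(P[v,:,2]-.095)<.006)[0]; w=w[w<340]; print(v,P[v,w.min()].round(4),P[v,w.max()].round(4))
# scene: crate whole top
S=cloud(dict(np.load('/tmp/scene.npz'))); m=(abs(S[...,2]-.107)<.004); 
q=S[m]; q=q[(q[:,0]>.4)&(q[:,0]<.8)&(abs(q[:,1])<.35)]; print(q.min(0),q.max(0))
```

```text
ubl [0.4596 0.1084 0.1068]
ubm [0.5356 0.1128 0.1085]
ubr [0.6137 0.1159 0.1072]
lbl [ 0.4861 -0.07    0.1082]
lbm [ 0.5619 -0.0628  0.109 ]
lbr [ 0.6264 -0.0585  0.1087]
r1 [0.5373 0.0938 0.0706]
r2 [0.5387 0.0563 0.0697]
r3 [0.5411 0.0153 0.0681]
r4 [ 0.5436 -0.0575  0.0702]
wl [0.4613 0.0308 0.0955]
wr [0.6207 0.0309 0.0959]
filt [0.7783 0.0888 0.0921]
roller x= [-0.0586576   0.53996786] -0.07459207328431859 0.11189821071078546 0.06876153606109897 2941
180 upper edge [0.5055 0.1076 0.1072] lower [ 0.4799 -0.0645  0.1037]
210 upper edge [0.529  0.1087 0.1024] lower [ 0.5106 -0.062   0.1041]
280 upper edge [0.5886 0.1123 0.105 ] lower [ 0.5814 -0.0581  0.1051]
300 upper edge [0.6052 0.1132 0.1036] lower [ 0.6012 -0.0574  0.1022]
110 [0.4485 0.0761 0.0958] [0.6217 0.076  0.0944]
150 [0.451  0.0403 0.096 ] [0.6235 0.0402 0.0958]
200 [ 0.4538 -0.0086  0.0959] [ 0.6264 -0.0084  0.0967]
[ 0.45819477 -0.18870966  0.10300385] [0.63990475 0.23357591 0.11099541]
```

```bash
cat >> h.py <<'E'
YAW=0.0585; G=np.array([0.5385,0.0247,0])
RC=R.from_euler('z',YAW).as_matrix()
def local(P): return (P-G)@RC
E
python3 - <<'E'
from h import *
c=shot('side'); cv2.imwrite('pics/side0.png',c['pixels'][...,::-1]); print(c['xyz'],R.from_quat(c['orientation']).as_matrix()[:,2])
for n in ('scene','side'):
    L=local(cloud(dict(np.load(f'/tmp/{n}.npz')))).reshape(-1,3)
    for nm,lo,hi in (('board',.101,.113),('wall',.085,.1)):
        q=L[(L[:,2]>lo)&(L[:,2]<hi)&(abs(L[:,0])<.06)&(abs(L[:,1])<.26)]
        h,e=np.histogram(q[:,1],np.arange(-.26,.261,.01)); print(n,nm,[(round(a*1000),int(k)) for a,k in zip(e,h) if k])
    q=L[(abs(L[:,0])<.02)&(L[:,2]>.03)&(L[:,2]<.072)&(abs(L[:,1])<.15)]
    print('roller y',q[:,1].min() if len(q) else 0,q[:,1].max() if len(q) else 0)
E
```

```text
[1.3487337  1.17620594 1.05152277] [-0.42605869 -0.70347228 -0.56885916]
scene board [(-220, 2), (-200, 76), (-190, 116), (-180, 119), (-170, 109), (-160, 118), (-150, 107), (-140, 101), (-130, 111), (-120, 113), (-110, 103), (-100, 104), (-90, 50), (80, 5), (90, 48), (100, 19), (110, 1), (120, 18), (130, 19), (140, 13), (170, 18), (180, 26), (190, 11), (200, 2)]
scene wall [(-220, 138), (-210, 51), (-200, 30), (-180, 1), (-160, 2), (-140, 2), (-130, 1), (-110, 1), (-90, 1), (80, 2), (100, 1), (140, 1), (200, 26), (210, 18)]
roller y -0.06189363329472097 0.11347503719006814
side board [(-200, 8), (-190, 40), (-180, 40), (-170, 41), (-160, 50), (-150, 52), (-140, 46), (-130, 51), (-120, 57), (-110, 42), (-100, 56), (-90, 51), (-80, 3), (80, 21), (90, 70), (100, 66), (110, 66), (120, 68), (130, 66), (140, 74), (150, 72), (160, 72), (170, 78), (180, 71), (190, 65)]
side wall [(-230, 1), (-220, 19), (-210, 6), (-200, 1), (-190, 2), (-180, 2), (-170, 3), (-140, 2), (-130, 1), (-110, 1), (-100, 6), (-90, 39), (120, 1), (130, 1), (160, 1), (170, 2), (180, 4), (190, 41), (200, 37), (210, 109), (220, 2)]
roller y -0.11813601134559339 0.04342521077015659
```

View pics/side0.png

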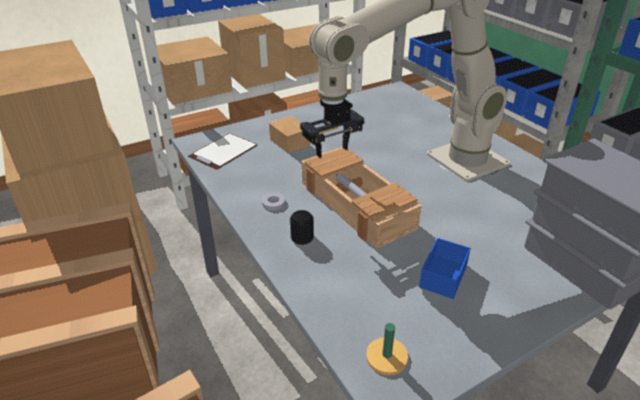

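The side view shows the crate with its gap and the roller inside at about (345,183). The crate's middle and the gap's middle agree to a few mm. Next I shift the wrist camera to look under the +y board.

Request:
carry_out --pt "-0.8 -0.4 0 0 0 -0.42" --pt "-0.8 -0.4 0 0 0 0" --pt "-0.8 -0.4 0 0 0 0" --pt "-0.8 -0.4 0 0 0 0" --pt "-0.8 -0.4 0 0 0 0" --pt "0 0 0 0 0 0" --pt "0 0 0 0 0 0" --fingers 87

```text
time: 1.02
ee_pos: [0.5528, -0.1628, 0.2364]
eef_rot: [0.686, 0.728, 0.0, -0.0]
ft_force: [-0.2, 0.4, -0.6]
width: 0.0871
grip_force: 0.0
```

Run:
```python
from h import *
c=shot('wrist'); L=local(cloud(c)); print(c['xyz'],read_state()['ee_pos'])
q=L.reshape(-1,3); q=q[(abs(q[:,0])<.03)&(q[:,2]<.072)&(q[:,1]>.03)&(q[:,1]<.2)&(q[:,2]>.045)]
for a in np.arange(.06,.2,.005):
    k=q[(q[:,1]>=a)&(q[:,1]<a+.005)]
    if len(k): print(round(a,3),len(k),k[:,0].min().round(4),k[:,0].max().round(4),k[:,2].max().round(4))
cv2.imwrite('pics/w1.png',cv2.resize(c['pixels'][0:220,150:450,::-1],None,fx=2.6,fy=2.6))
```

```text
[ 0.54740082 -0.07942327  0.38569239] [ 0.55299753 -0.16227187  0.23640074]
```

View pics/w1.png

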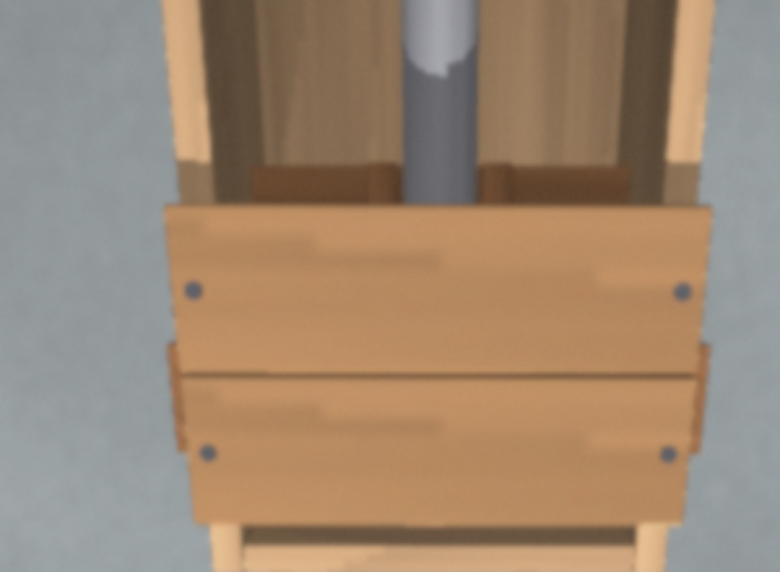

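This view shows the -y boards, so the wrist camera looks toward -y. The fixed cameras look obliquely under the boards, so I use those.

Run:
```python
from h import *
out=[]
for n in ('scene','side'):
    c=shot(n); L=local(cloud(c)); 
    m=(abs(L[...,0])<.022)&(abs(L[...,1])<.17)&(L[...,2]>.045)&(L[...,2]<.074)
    v,u=np.where(m); print(n,u.min(),u.max(),v.min(),v.max())
    q=L[m]; 
    for a in np.arange(-.15,.15,.01):
        k=q[(q[:,1]>=a)&(q[:,1]<a+.01)]
        if len(k): print(round(a,3),len(k),k[:,0].min().round(4),k[:,0].max().round(4),k[:,2].max().round(4))
    um,vm=int(u.mean()),int(v.mean()); out.append(cv2.resize(c['pixels'][vm-40:vm+40,um-50:um+50,::-1],None,fx=6,fy=6,interpolation=cv2.INTER_CUBIC)[:,:]); print(um-50,vm-40)
cv2.imwrite('pics/s1.png',cv2.resize(np.vstack(out),(375,600)) if 0 else cv2.resize(np.hstack(out),(800,320)))
```

```text
scene 284 309 168 208
-0.06 11 0.0084 0.0169 0.0671
-0.05 11 0.0101 0.0168 0.0699
-0.04 10 0.0088 0.0172 0.0675
-0.03 10 0.0081 0.0169 0.0669
-0.02 9 0.0097 0.0159 0.0687
-0.01 12 0.0059 0.016 0.0688
0.0 16 0.0042 0.0159 0.0696
0.01 16 0.0 0.0176 0.0735
0.02 18 -0.0078 0.0169 0.0682
0.03 23 -0.0082 0.0169 0.0733
0.04 24 -0.0105 0.0168 0.0716
0.05 20 -0.0095 0.0173 0.0705
0.06 31 -0.0216 0.0208 0.0717
0.07 29 -0.0191 0.0215 0.0696
0.08 24 -0.0217 0.0215 0.072
0.09 16 -0.0081 0.016 0.0718
0.1 16 -0.0091 0.0153 0.072
0.11 1 0.0152 0.0152 0.0512
246 144
side 336 365 174 197
-0.13 1 -0.0026 -0.0026 0.0539
-0.12 3 0.0044 0.0081 0.0628
-0.11 8 -0.0072 0.0163 0.068
-0.1 18 -0.0035 0.0183 0.0694
-0.09 17 -0.0072 0.0206 0.0687
-0.08 20 -0.0208 0.0208 0.0683
-0.07 18 -0.0022 0.0184 0.0698
-0.06 18 -0.0057 0.0171 0.0687
-0.05 19 -0.005 0.0154 0.0711
-0.04 18 -0.0101 0.016 0.0694
-0.03 14 -0.0072 0.018 0.0668
-0.02 20 0.0 0.0176 0.0739
-0.01 17 -0.0076 0.0163 0.067
0.0 21 -0.0049 0.0169 0.0735
0.01 17 -0.0035 0.0167 0.0687
0.02 20 -0.0063 0.0181 0.0682
0.03 12 -0.0 0.0162 0.069
0.04 4 -0.0014 0.0122 0.0696
299 145
```

View pics/s1.png

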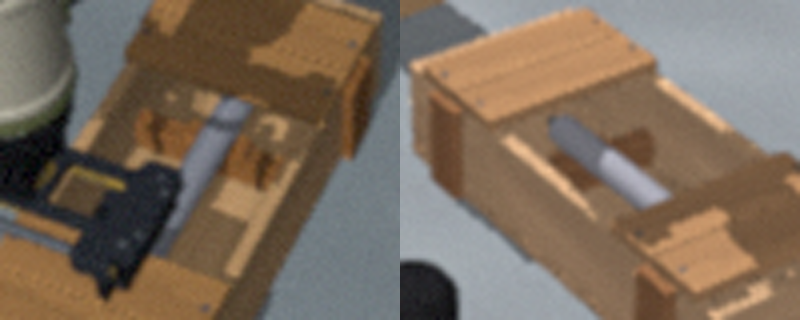

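Request:
carry_out --pt "1 0 0 0 0 0" --pt "1 0 0 0 0 0" --pt "1 0 0 0 0 0" --pt "1 0 0 0 0 0" --pt "1 -0.06 0 0 0 0" --pt "0 0 0.8 0 0 0" --pt "0 0 0.8 0 0 0" --pt "0 0 0.8 0 0 0" --pt "0 0 0 0 0 0" --pt "0 0 0 0 0 0" --pt "0 0 0 0 0 0"

```text
time: 2.55
ee_pos: [0.5394, 0.0363, 0.1422]
eef_rot: [0.686, 0.728, 0.001, 0.001]
ft_force: [-0.5, 0.5, 0.3]
width: 0.0873
grip_force: 0.0
```

Run:
```python
from h import *
s=read_state(); print(local(s['ee_pos']),s['eef_rot'],s['ft_force'])
c=shot('wrist'); L=local(cloud(c)); cv2.imwrite('pics/w2.png',c['pixels'][...,::-1])
q=L.reshape(-1,3); q=q[(abs(q[:,0])<.03)&(q[:,2]>.062)&(q[:,2]<.073)&(abs(q[:,1])<.09)]
for a in np.arange(-.09,.09,.02):
    k=q[(q[:,1]>=a)&(q[:,1]<a+.02)]
    if len(k): print(a.round(2),len(k),k[:,0].min().round(4),k[:,0].max().round(4),k[:,2].max())
```

```text
[0.00161457 0.01150015 0.142158  ] [0.6860217  0.72757998 0.00099193 0.00078752] [-0.54446649  0.49779456  0.30793436]
-0.09 394 -0.0133 0.0114 0.07147239204788992
-0.07 2 -0.0127 0.0109 0.06352665896523572
-0.05 557 -0.0134 0.0117 0.07096587024270616
-0.03 672 -0.0132 0.0115 0.0709958124829879
-0.01 733 -0.0129 0.012 0.07150068984620685
0.01 775 -0.0131 0.0119 0.07142332459835783
0.03 853 -0.0129 0.0116 0.07131945630110857
0.05 919 -0.0132 0.012 0.07167182572352841
0.07 599 -0.0129 0.0118 0.07135836443721448
```

View pics/w2.png

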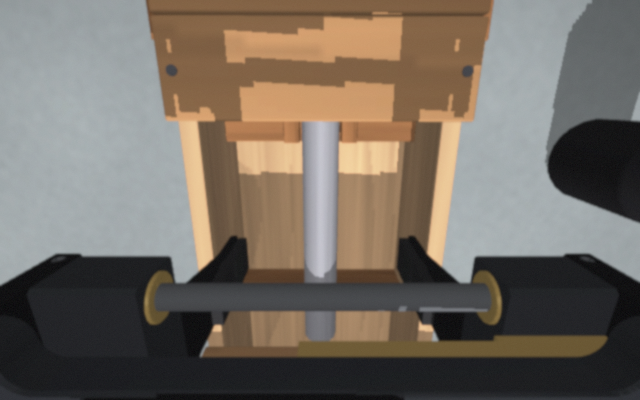

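The roller is at columns 303-338, centred between the fingers to 2 mm. Descending now.

Request:
carry_out --pt "0 -0.055 0.6 0 0 0" --pt "0 0 0.6 0 0 0" --pt "0 0 0.5 0 0 0" --pt "0 0 0.4 0 0 0" --pt "0 0 0 0 0 0" --pt "0 0 0 0 0 0" --pt "0 0 0 0 0 0"

```text
time: 3.48
ee_pos: [0.5369, 0.0359, 0.0574]
eef_rot: [0.686, 0.728, 0.001, 0.0]
ft_force: [0.8, 0.3, 0.7]
width: 0.0872
grip_force: 0.0
```

Request:
carry_out --pt "0 0 0 0 0 0" --pt "0 0 0 0 0 0" --pt "0 0 0 0 0 0" --pt "0 0 0 0 0 0" --pt "0 0 0 0 0 0" --pt "0 0 0 0 0 0" --pt "0 0 0 0 0 0" --pt "0 0 0 0 0 0" --pt "0 0 0 0 0 0" --pt "0 0 0 0 0 0" --fingers 0 --force 20

```text
time: 4.72
ee_pos: [0.5365, 0.0359, 0.0566]
eef_rot: [0.686, 0.728, 0.0, 0.0]
ft_force: [1.4, -1.3, 0.1]
width: 0.0274
grip_force: 20.0
```

Request:
carry_out --pt "0 0 0 0 0 0" --pt "0 0 0 0 0 0" --pt "0 0 -0.2 0 0 0" --pt "0 0 -0.2 0 0 0" --pt "0 0 0 0 0 0" --pt "0 0 0 0 0 0" --force 55

```text
time: 5.48
ee_pos: [0.5362, 0.0358, 0.0725]
eef_rot: [0.686, 0.728, -0.0, -0.0]
ft_force: [0.8, -0.3, -3.8]
width: 0.0267
grip_force: 55.0
```

Run:
```python
from h import *
s=read_state(); print(local(s['ee_pos']),s['ft_force'],s['torque'],s['joint_positions'])
c=shot('side'); L=local(cloud(c))
m=(abs(L[...,0])<.022)&(abs(L[...,1])<.17)&(L[...,2]>.06)&(L[...,2]<.09); q=L[m]
for a in np.arange(-.15,.0,.005):
    k=q[(q[:,1]>=a)&(q[:,1]<a+.005)]
    if len(k): print(round(a,3),len(k),k[:,0].min().round(4),k[:,0].max().round(4),k[:,2].max().round(4))
```

```text
[-0.00167886  0.011249    0.07249056] [ 0.78756351 -0.34359087 -3.75054904] [-0.03417549  0.0025951   0.00978365] [-0.03827149  0.30190934 -0.13001856  1.86820561  0.04660859  0.974497
 -0.13002824]
-0.05 1 0.006 0.006 0.0747
-0.045 1 0.0073 0.0073 0.0802
-0.035 3 0.0101 0.0145 0.0825
-0.03 4 0.0058 0.0128 0.072
-0.025 4 0.01 0.0148 0.0786
-0.02 1 0.013 0.013 0.0761
-0.015 2 0.0124 0.0186 0.0745
-0.01 1 0.0157 0.0157 0.0664
```

Request:
carry_out --pt "-0.3 0 0 0 0 0" --pt "-0.4 0 0 0 0 0" --pt "-0.4 0 0 0 0 0" --pt "-0.3 0 0 0 0 0" --pt "0 0 0 0 0 0" --pt "0 0 0 0 0 0" --pt "0 0 0 0 0 0"

```text
time: 6.4
ee_pos: [0.5396, -0.0193, 0.0726]
eef_rot: [0.686, 0.728, 0.0, -0.0]
ft_force: [-0.0, 0.2, -3.6]
width: 0.0268
grip_force: 55.0
```

Run:
```python
from h import *
s=read_state(); print(local(s['ee_pos']),s['ft_force'],s['torque'])
o=[]
for n in ('wrist','scene'):
    c=shot(n); L=local(cloud(c))
    m=(abs(L[...,0])<.02)&(L[...,1]>0)&(L[...,1]<.12)&(L[...,2]>.062)&(L[...,2]<.093); q=L[m]
    print(n)
    for a in np.arange(0,.12,.005):
        k=q[(q[:,1]>=a)&(q[:,1]<a+.005)]
        if len(k): print(round(a,3),len(k),k[:,0].min().round(4),k[:,0].max().round(4),k[:,2].max().round(4))
    if n=='wrist': cv2.imwrite('pics/w3.png',cv2.resize(c['pixels'][0:250,200:460,::-1],None,fx=2.2,fy=2.2))
```

```text
[-0.0014374  -0.04395243  0.07257871] [-0.00837345  0.24834292 -3.60931206] [ 0.01180576 -0.0405097   0.00624388]
wrist
0.0 570 -0.0155 0.0116 0.0871
0.005 601 -0.0159 0.0119 0.0875
0.01 628 -0.0158 0.0119 0.0873
0.015 642 -0.0156 0.0117 0.0873
0.02 666 -0.0154 0.0119 0.0879
0.025 700 -0.0158 0.0119 0.0873
0.03 705 -0.0157 0.0117 0.087
0.035 719 -0.0155 0.012 0.0883
0.04 782 -0.0159 0.0119 0.0879
0.045 788 -0.0157 0.0117 0.0874
0.05 809 -0.0156 0.0119 0.0872
0.055 851 -0.0158 0.0119 0.0874
0.06 876 -0.0158 0.0117 0.0873
0.065 908 -0.0155 0.012 0.0874
0.07 935 -0.0158 0.0119 0.0872
0.075 327 -0.0157 0.0116 0.087
0.08 1 -0.0069 -0.0069 0.0719
scene
0.035 1 -0.002 -0.002 0.0836
0.04 7 -0.0072 0.011 0.0846
0.045 11 -0.0098 0.0153 0.0844
0.05 14 -0.0047 0.0163 0.0885
0.055 8 -0.0099 0.015 0.0855
0.06 11 -0.009 0.014 0.0854
0.065 9 -0.0081 0.0135 0.0869
0.07 13 -0.0097 0.0147 0.0845
0.075 4 0.0009 0.012 0.0815
0.08 2 -0.0038 0.0047 0.0771
0.085 5 0.0007 0.0119 0.0929
0.09 2 -0.0026 0.0033 0.069
```

View pics/w3.png

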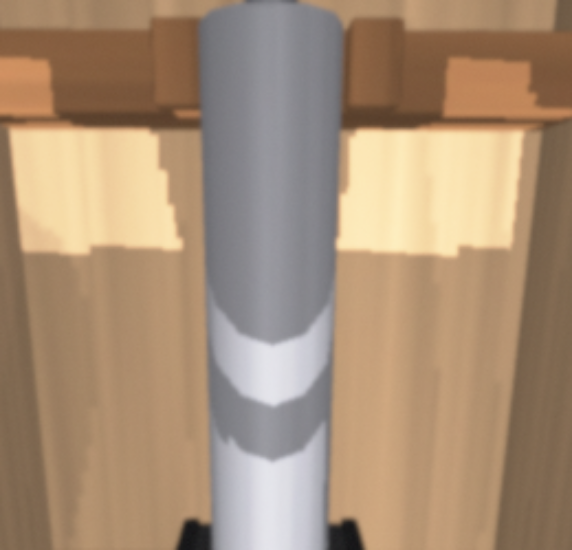

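The tube's far end is at the top of the crop, at row ~10, local y 77 mm. The roller is therefore held at its centre. Pulling back 9 mm more, then tilting.

Request:
carry_out --pt "-0.22 0 0 0 0 0" --pt "0 0 0 0 0 0" --pt "0 0 0 0 0.35 0" --pt "0 0 0 0 0.35 0" --pt "0 0 0 0 0.35 0" --pt "0 0 0 0 0.35 0" --pt "0 0 0 0 0.45 0" --pt "0 0 0 0 0 0" --pt "0 0 0 0 0 0"

```text
time: 7.62
ee_pos: [0.5401, -0.0286, 0.0726]
eef_rot: [0.68, 0.722, 0.088, -0.093]
ft_force: [1.0, 0.2, -3.4]
width: 0.0266
grip_force: 55.0
```

```bash
cat > st.py <<'E'
from h import *
s=read_state(); T=R.from_quat(s['eef_rot']).as_matrix()
x=T[:,0]; p=s['ee_pos']
print('tcp',local(p).round(4),'tilt',np.degrees(np.arcsin(x[2])).round(1),'a',local(p+.136*x).round(4),'b',local(p-.134*x).round(4))
print(s['ft_force'].round(1) if hasattr(s['ft_force'],'round') else s['ft_force'],s['torque'],np.round(s['joint_positions'],2),s['time'],s['width'])
E
python3 st.py
```

```text
tcp [-0.0015 -0.0533  0.0726] tilt 14.7 a [-0.0015  0.0782  0.1072] b [-0.0014 -0.1829  0.0385]
[ 1.   0.2 -3.4] [-0.47163791 -0.07926502  0.04424718] [ 0.23  0.35 -0.13  1.82 -0.25  1.02  0.31] 7.625 0.026593776356500537
```

Request:
carry_out --pt "0.05 0 -0.09 0 0.3 0" --pt "0.05 0 -0.09 0 0.3 0" --pt "0.05 0 -0.09 0 0.3 0" --pt "0.12 0 -0.07 0 0.35 0" --pt "0.12 0 -0.07 0 0.35 0" --pt "0.11 0 -0.07 0 0.3 0" --pt "0 0 0 0 0 0" --pt "0 0 0 0 0 0"

```text
time: 8.62
ee_pos: [0.5394, -0.0169, 0.0981]
eef_rot: [0.663, 0.703, 0.177, -0.188]
ft_force: [-0.6, 0.3, -4.0]
width: 0.0265
grip_force: 55.0
```

```bash
python3 st.py
python3 - <<'E'
from h import *
c=shot('side'); cv2.imwrite('pics/side2.png',cv2.resize(c['pixels'][120:260,260:450,::-1],None,fx=4,fy=4,interpolation=cv2.INTER_CUBIC))
E
```

```text
tcp [-0.0015 -0.0416  0.0981] tilt 30.0 a [-0.0016  0.0762  0.166 ] b [-0.0014 -0.1577  0.0311]
[-0.6  0.3 -4. ] [-0.96933659 -0.06903341  0.00431167] [ 0.38  0.41 -0.17  1.77 -0.47  1.17  0.52] 8.625 0.026489720355526707
```

View pics/side2.png

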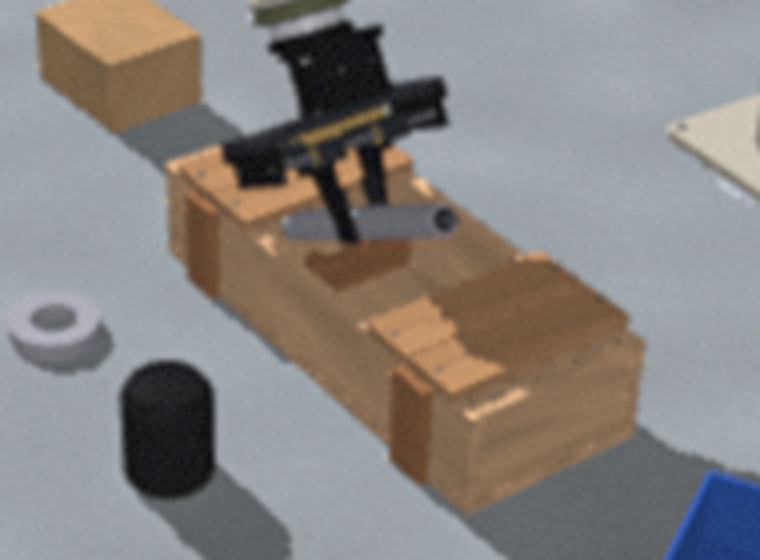

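The side view shows end a at (440,218), clear above the gap, with end b still under the far board. Drawing it out along its axis.

Request:
carry_out --pt "0.3 0 0 0 0 0" --pt "0.3 0 0 0 0 0" --pt "0.3 0 0 0 0 0" --pt "0.3 0 0 0 0 0" --pt "0.3 0 0 0 0 0" --pt "0.3 0 0 0 0 0" --pt "0.3 0 0 0 0 0" --pt "0.3 0 0 0 0 0" --pt "0 0 0 0 0 0" --pt "0 0 0 0 0 0"

```text
time: 9.93
ee_pos: [0.5345, 0.0655, 0.1459]
eef_rot: [0.663, 0.703, 0.177, -0.188]
ft_force: [0.3, -0.2, -3.3]
width: 0.0266
grip_force: 55.0
```

```bash
python3 st.py
```

```text
tcp [-0.0016  0.041   0.1459] tilt 30.0 a [-0.0016  0.1588  0.2139] b [-0.0016 -0.0751  0.0789]
[ 0.3 -0.2 -3.3] [-0.99827326 -0.09543371 -0.10574927] [ 0.29  0.31 -0.22  1.8  -0.49  1.17  0.37] 9.925 0.026622236706035054
```

Request:
carry_out --pt "0.15 0 -0.23 0 0 0" --pt "0.15 0 -0.23 0 0 0" --pt "0.15 0 -0.23 0 0 0" --pt "0.15 0 -0.23 0 0 0" --pt "0.15 0 -0.23 0 0 0" --pt "0.15 0 -0.23 0 0 0" --pt "0.15 0 -0.23 0 0 0" --pt "0.15 0 -0.23 0 0 0" --pt "0.15 0 -0.23 0 0 0" --pt "0.15 0 -0.23 0 0 0" --pt "0 0 0 0 0 0" --pt "0 0 0 0 0 0" --pt "0 0 0 0 0 0" --pt "0 0 0 0 0 0" --pt "0 0 0 0 0 0"

```text
time: 11.8
ee_pos: [0.5341, 0.0718, 0.2556]
eef_rot: [0.663, 0.703, 0.178, -0.188]
ft_force: [-0.2, -0.8, -3.3]
width: 0.0269
grip_force: 55.0
```

```bash
python3 st.py
python3 - <<'E'
from h import *
c=shot('side'); cv2.imwrite('pics/side3.png',c['pixels'][...,::-1])
E
```

```text
tcp [-0.0016  0.0473  0.2556] tilt 30.0 a [-0.0016  0.1651  0.3236] b [-0.0016 -0.0687  0.1886]
[-0.2 -0.8 -3.3] [-9.21332525e-01 -5.59821071e-02 -5.54306949e-04] [ 0.28  0.2  -0.22  1.68 -0.49  1.36  0.26] 11.8 0.026928433425199925
```

View pics/side3.png

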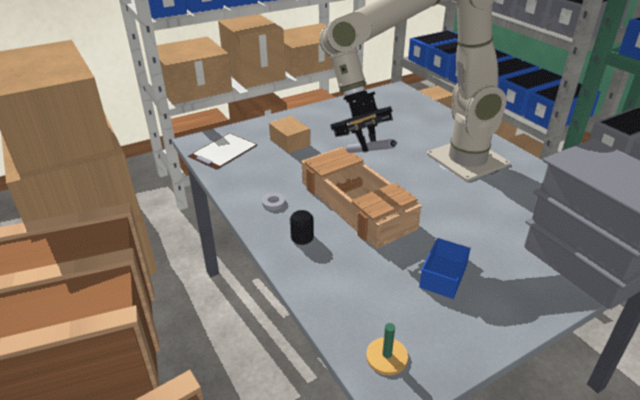

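The roller is in the gripper at (372,145), clear above the empty crate, and the bystanders are where they were. Handing in.

```bash
python3 -c "
from h import *
print(r.close_job())"
```

```text
the job is handed in; nothing more can be done
None
```

The roller came out through the gap +y end first and I handed the job in at about 12 s, with it held still above the crate and its lower end about 189 mm above the bench (157 mm needed). The wrist force I checked between moves showed little beyond the roller's weight, and the bystanders look unmoved in the last picture. The hand-in returned no verdict.

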